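# Square a second cladding board onto the stack in the corner jig

### The job

Stack the two matching boards squarely in the corner jig. One already lies in the jig but is askew, so push it home against both fences; the other stands on edge in the rack: take it out, lay it down flat on the rubber mat and let go, then take it again across its width, lift it over onto the first and push it home too, so that both boards end lying flat, one on the other, each flush with the long fence and the end fence. Leave the two boards of other sizes in the rack and disturb nothing else on the bench.

Things in the scene. Friction and masses are not known exactly. Their poses are not given: they have to be found in the camera images.
- panel: the wanted board: fibre cement, 180 x 66 x 12 mm, 0.15 to 0.3 kg, same size as the one in the jig; stands on a long edge in one of the rack's slots. Origin: centre of that edge's underside; own x along the 180 mm length, y through the 12 mm thickness, z up the 66 mm width. Laid flat, its y is vertical, up or down. It has no front or back
- panel_center (a point): the middle of the wanted board (33 mm along its z from panel)
- lower: an identical board, 180 x 66 x 12 mm, lying flat and askew on the jig's floor, 4 to 35 mm off the fences and up to 0.11 rad askew. The boards rub strongly (on the floor, fences and fingers, friction near 1): a board pushed close to a corner that already meets a fence can lock there. Origin: centre of its underside; x along the 180 mm length, y along the 66 mm width, z up
- lower_center (a point): the middle of the lower board (6 mm above lower)
- jig: squaring jig, fixed: wooden floor 280 (x) x 170 (y) x 12 mm with aluminium fences 10 mm thick, tops 44 mm above the bench: a long fence along x on its -y side and an end fence at its +x end; the +y and -x sides are open. Origin: centre of the underside
- long_fence (a point): point on the long fence's face, at y = -45, x = 10 mm of the jig, at floor height. The fence is in two 40 mm pieces (jig x -75 to -35 and 55 to 95 mm); the 90 mm opening between them takes a gripper finger
- end_fence (a point): middle of the end fence's face, at x = 100, y = -12 mm of the jig, at floor height; the fence is 50 mm long along y
- home (a point): where the middle of a board touching both fences lies, seen from above, its long side along the jig's x: jig x = 10, y = -12 mm, at floor height (12 mm). The middle of the lower board is 6 mm above it, that of the board on top 18 mm
- rack: grey rack, fixed: foot 170 x 170 x 6 mm with three slots along its x, at y = -55, 0 and 55 mm; slot walls 4 mm thick, 120 mm long, tops 30 mm above the bench; slots 14.5 mm wide, floor 6 mm above the bench. One board stands on edge in each, in any order. Origin: centre of the underside
- mat: black rubber mat, fixed on the bench: 240 (x) x 200 (y) x 3 mm, empty, with free bench about it; the place to lay the board down. Origin: centre of the underside
- short_board: a board of another size, to be left in the rack: 125 long, 12 thick, 66 mm high; axes as panel
- narrow_board: a board of another size, to be left in the rack: 180 long, 12 thick, 44 mm high; axes as panel
- tape: bystander: roll of brown tape, ring 84 mm across, 48 mm high, standing flat on the bench near the robot
- spray: bystander: white bottle, 68 mm across, 170 mm high, at the back of the bench
- carton: bystander: small plain carton 90 x 130 x 60 mm, at the back of the bench
- wrench: bystander: steel wrench lying at the back of the bench
- cup: bystander: paper cup 76 mm across, 90 mm high, at the back of the bench
Not all that is in view belongs to the job. Leave any green look-alike of the lower alone.

How it is judged:
By the outcome, as a careful person would: the job done as asked, in the order asked, and still so for the second after the job is handed in, with the robot touching nothing.
It also fails if it takes over 72 s, if anything falls off the work surface, if the arm or the gripper's body presses on something with over 40 N, if the wrist force passes 120 N, or if a joint passes its speed limit or range.

### The arm

A 6-joint arm with a two-finger parallel gripper is mounted at the origin on the work surface. World frame = base frame: x ahead of the robot, y to its left, z up, the work surface at z = 0. Lengths are in m, angles in rad, forces in N, time in s.
With the tool pointing down it reaches from about 0.375 to 0.9 m from the base axis. Payload 3.1 kg.
Tool frame: the origin (TCP) lies between the finger pads; the fingertips stand 8 mm ahead of it and the grasp point (between the pads) lies 11 mm behind it; z points along the fingers, y is the direction in which the jaws open and shut (so a half turn about z gives the same grasp; the last joint's range is limited). The gripper opens to 87 mm and grips with 3 to 60 N. Pads are 19 mm wide; open, the fingers measure 117 mm over their backs; the gripper's body (75 mm by 190 mm) begins 51 mm behind the grasp point.
Start: joints at [-1.442, 0.527, 1.433, -0, 1.181, -0.178], TCP at [0.189, -0.596, 0.231] pointing down, gripper open.
Joint ranges: [-3.08, 3.08], [-0.75, 2.2], [0.22, 2.44], [-1.43, 4.57], [0, 2.65], [-2.85, 2.85]. Speed limits (rad/s): [2.79, 2.79, 3.14, 3.14, 3.14, 3.14].

### API

Orientations are given as a rotation vector (axis times angle).
In Python, from bench import ctrl gives the robot as it stands. Calls block until the motion is done:
- ctrl.move_ptp(position, orientation): joint-space move of the TCP to a pose.
- ctrl.move_linear(position, attitude=None, velocity=0.15, contact_N=None): straight line of the TCP; attitude=None keeps the orientation; velocity is the mean speed in m/s. With contact_N (N) it stops when the force on the tool has changed by that much, and returns True; else False.
- ctrl.movej(angles): joint-space move.
- ctrl.gripper_to(opening): finger opening in m; the grip force is fixed at half the most; returns when the fingers have stopped.
- ctrl.sleep(seconds).
- ctrl.solve_ik(position, orientation): joint angles nearest the present ones, or None.
- ctrl.grab_frame(name): name is "side" or "top" or "wrist"; returns (picture, depth): 480x640x3 uint8, blue, green, red; 480x640 float32, m along the optical axis (not along the pixel's ray), 0 where there is no reading.
- ctrl.camera_model(name): a dict with "camera_matrix" (3x3 intrinsics, pixels), "D" ([k1, k2, p1, p2, k3] as OpenCV has them; the pictures are not rectified), "R" (3x3) and "t" (3): a world point X has camera coordinates R X + t; the wrist camera has in their place "tool_from_camera" (4x4, takes a point from camera to tool coordinates, whose origin is the TCP and whose axes are the flange's). Camera axes: x right, y down, z forward; pixel columns grow to the right and rows downward; lengths in m; the calibration is good to about 2 mm. A picture is of the moment at which its call begins: read the wrist's pose just before it. camera_model takes no time and is no camera call.
A pose or a line that the arm cannot do raises ctrl.MotionError and nothing moves.
- ctrl.close_job(): hands the job in, once; it reports no verdict.
Readings, each from a call of its own:
- ctrl.current_time_s(): time.
- ctrl.current_joint_pos(): joint angles.
- ctrl.current_qd(): joint speeds.
- ctrl.current_tau(): joint torques, N m.
- ctrl.current_eef_pos(): TCP position.
- ctrl.current_tcp_rot(): TCP orientation.
- ctrl.current_force(): force on the tool from outside, world axes, zero at the start.
- ctrl.current_ft_torque(): the same for the moment, N m.
- ctrl.current_grip_width(): finger opening in m.
Only numpy, scipy, OpenCV 4.12 (cv2) and the standard library are available. Lean on these libraries where they do the work, as an engineer would, in place of code of your own. Each camera call takes 0.05 s, during which the arm holds its last target.

## Working session

There is one attempt and no reset: what is moved stays moved. The work goes in short steps, each a Python script; the robot and the scene stay as the last script left them, time stands still between calls to the robot, and variables do not carry over. Pictures are saved under pics/ and viewed, and the job is handed in when it is done.

```bash
ls; mkdir -p pics; python3 - <<'E'
from bench import ctrl
import cv2,numpy as np
np.set_printoptions(precision=4,suppress=True)
for n in ("side","top","wrist"):
    im,d=ctrl.grab_frame(n); cv2.imwrite(f"pics/{n}0.png",im); np.save(f"pics/{n}0.npy",d)
    m=ctrl.camera_model(n); print(n,m)
print(ctrl.current_time_s(),ctrl.current_tcp_rot(),ctrl.current_eef_pos(),ctrl.current_force())
E
```

```text
pics
side {'camera_matrix': array([[548.7594,   0.    , 317.7281],
       [  0.    , 548.7594, 242.9787],
       [  0.    ,   0.    ,   1.    ]]), 'D': array([-0.0876,  0.    ,  0.    ,  0.    ,  0.    ]), 'R': array([[-0.7575, -0.6527, -0.0138],
       [-0.4858,  0.5778, -0.6559],
       [ 0.436 , -0.4901, -0.7548]]), 't': array([0.3269, 0.3085, 1.3152])}
top {'camera_matrix': array([[522.1004,   0.    , 314.3776],
       [  0.    , 522.1004, 245.6052],
       [  0.    ,   0.    ,   1.    ]]), 'D': array([-0.0275,  0.    ,  0.    ,  0.    ,  0.    ]), 'R': array([[-0.0115, -0.9998, -0.0132],
       [-0.9986,  0.0122, -0.0516],
       [ 0.0518,  0.0126, -0.9986]]), 't': array([-0.0417,  0.4859,  1.4205])}
wrist {'camera_matrix': array([[377.6244,   0.    , 322.3749],
       [  0.    , 377.6244, 240.7415],
       [  0.    ,   0.    ,   1.    ]]), 'D': array([-0.0254,  0.    ,  0.    ,  0.    ,  0.    ]), 'tool_from_camera': array([[ 0.0002, -0.9656, -0.2601,  0.0705],
       [ 1.    ,  0.0003, -0.0003,  0.0002],
       [ 0.0004, -0.2601,  0.9656, -0.1538],
       [ 0.    ,  0.    ,  0.    ,  1.    ]])}
0.15 [-3.1028 -0.4813 -0.    ] [ 0.1893 -0.5951  0.2298] [0.2761 0.0929 0.1005]
```

View pics/top0.png

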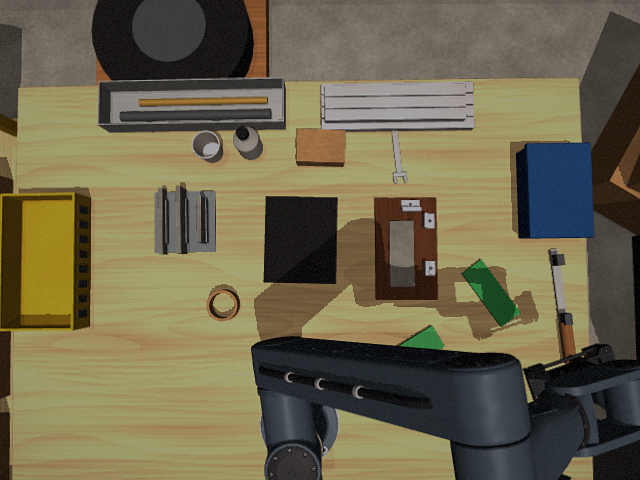

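View pics/side0.png

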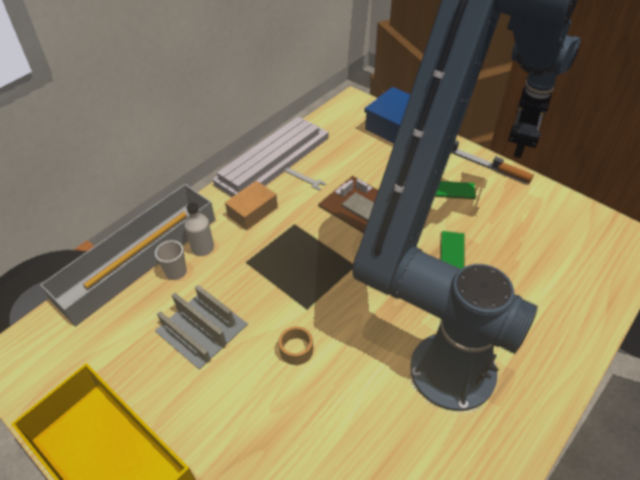

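View pics/wrist0.png

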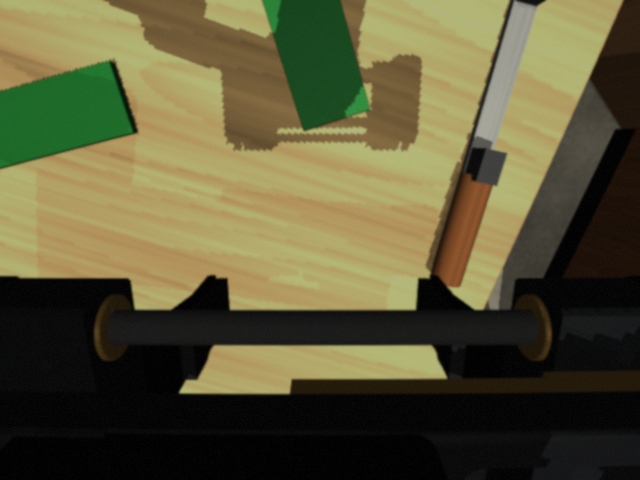

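```bash
cat > h.py <<'E'
import cv2,numpy as np
from scipy.spatial.transform import Rotation as Ro
np.set_printoptions(precision=4,suppress=True)
def rays(uv,m,pose=None):
    """origin, dirs (world, z_cam=1 scaling)"""
    uv=np.asarray(uv,float).reshape(-1,1,2)
    p=cv2.undistortPoints(uv,m["camera_matrix"],m["D"]).reshape(-1,2)
    d=np.c_[p,np.ones(len(p))]
    if "R" in m:
        R=np.array(m["R"]);t=np.array(m["t"]); return -R.T@t, d@R
    T=np.array(m["tool_from_camera"]); P=np.eye(4); P[:3,3]=pose[0]; P[:3,:3]=Ro.from_rotvec(pose[1]).as_matrix()
    W=P@T
    return W[:3,3], d@W[:3,:3].T
def onplane(uv,z,m,pose=None):
    o,d=rays(uv,m,pose); return o+d*((z-o[2])/d[:,2])[:,None]
def cloud(depth,m,pose=None,box=None):
    v,u=np.nonzero(depth>0)
    if box: k=(u>=box[0])&(u<box[2])&(v>=box[1])&(v<box[3]); u=u[k];v=v[k]
    o,d=rays(np.c_[u,v],m,pose); return np.c_[u,v], o+d*depth[v,u][:,None]
def down(yaw):
    """tool z down, tool y (jaw axis) at world angle yaw (so tool x at yaw+90 .. sign by tool z down)"""
    y=np.array([np.cos(yaw),np.sin(yaw),0]); z=np.array([0,0,-1.]); x=np.cross(y,z)
    return Ro.from_matrix(np.c_[x,y,z]).as_rotvec()
E
python3 - <<'E'
from h import *
from bench import ctrl
m=ctrl.camera_model("top")
im=cv2.imread("pics/top0.png"); d=np.load("pics/top0.npy")
c=np.hstack([cv2.resize(im[175:265,145:225],None,fx=4.5,fy=4.5),cv2.resize(im[190:303,370:442],None,fx=4.5*90/113,fy=4.5*90/113)])
cv2.imwrite("pics/crop0.png",c)
uv,X=cloud(d,m,None,(150,180,220,258))
k=X[:,2]>0.025
from math import *
for u in range(152,218):
    s=X[(uv[:,0]==u)]; print(u, np.round(np.percentile(s[:,2],[10,50,90,98]),3),np.round(s[s[:,2]>0.02][:,:2].min(0),3) if (s[:,2]>.02).any() else "",np.round(s[s[:,2]>0.02][:,:2].max(0),3) if (s[:,2]>.02).any() else "")
E
```

```text
152 [-0.004 -0.001  0.004  0.005]  
153 [-0.003  0.001  0.004  0.006]  
154 [-0.003  0.003  0.008  0.011]  
155 [-0.003  0.004  0.008  0.011]  
156 [-0.001  0.005  0.01   0.011]  
157 [0.    0.005 0.008 0.011]  
158 [-0.001  0.048  0.053  0.055] [0.469 0.371] [0.648 0.376]
159 [-0.001  0.048  0.053  0.055] [0.469 0.368] [0.648 0.372]
160 [-0.     0.048  0.054  0.055] [0.469 0.365] [0.647 0.37 ]
161 [0.002 0.049 0.052 0.054] [0.469 0.363] [0.647 0.368]
162 [0.003 0.047 0.05  0.054] [0.469 0.36 ] [0.645 0.365]
163 [0.002 0.038 0.042 0.046] [0.469 0.36 ] [0.647 0.366]
164 [0.002 0.029 0.035 0.036] [0.469 0.359] [0.645 0.365]
165 [-0.     0.027  0.032  0.036] [0.47  0.358] [0.638 0.363]
166 [0.001 0.024 0.032 0.035] [0.499 0.355] [0.615 0.36 ]
167 [-0.001  0.015  0.022  0.024] [0.505 0.355] [0.604 0.357]
168 [-0.     0.007  0.013  0.015]  
169 [-0.001  0.005  0.009  0.011]  
170 [-0.002  0.005  0.01   0.011]  
171 [-0.001  0.005  0.009  0.011]  
172 [-0.001  0.004  0.01   0.012]  
173 [-0.002  0.003  0.009  0.011]  
174 [-0.001  0.005  0.009  0.011]  
175 [-0.     0.004  0.009  0.011]  

[... 1389 characters left out ...]
062] [0.497 0.25 ] [0.621 0.254]
203 [-0.     0.041  0.048  0.049] [0.497 0.25 ] [0.62  0.254]
204 [-0.     0.028  0.035  0.038] [0.498 0.25 ] [0.618 0.254]
205 [-0.     0.025  0.032  0.034] [0.498 0.249] [0.619 0.252]
206 [-0.     0.026  0.032  0.035] [0.501 0.246] [0.616 0.249]
207 [-0.001  0.013  0.023  0.025] [0.501 0.245] [0.595 0.247]
208 [-0.001  0.006  0.011  0.012]  
209 [-0.001  0.004  0.009  0.011]  
210 [-0.     0.004  0.008  0.011]  
211 [-0.002  0.004  0.009  0.011]  
212 [-0.001  0.004  0.008  0.013]  
213 [-0.     0.005  0.009  0.01 ]  
214 [-0.002  0.004  0.008  0.01 ]  
215 [-0.003  0.002  0.007  0.01 ]  
216 [-0.005 -0.001  0.004  0.006]  
217 [-0.004 -0.     0.003  0.006]
```

View pics/crop0.png

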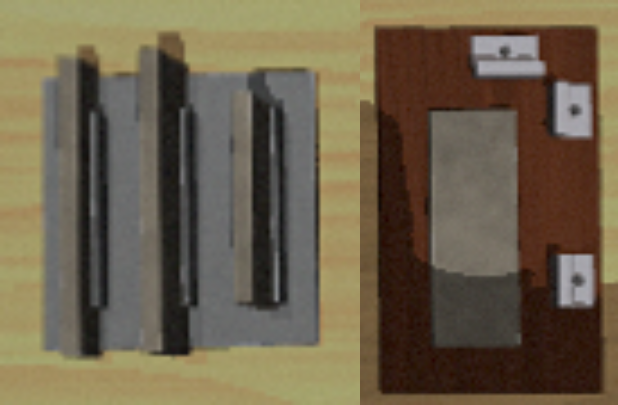

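```bash
python3 - <<'E'
from h import *
from bench import ctrl
m=ctrl.camera_model("top")
print("jig",onplane([[374.3,197.5],[437,197.5],[437.5,299],[375,299]],0.012,m))
print("mat",onplane([[265,197],[337,197],[336.5,283],[264.5,283]],0.003,m))
q=ctrl.current_joint_pos()
for nm,p in (("jiglook",[0.46,-0.215,0.35]),("racklook",[0.47,0.3125,0.30]),("rack",[0.557,0.3125,0.05]),("mat",[0.55,0.05,0.05])):
    for yaw in (-90,90):
        print(nm,yaw,ctrl.solve_ik(p,down(np.radians(yaw))))
# tilted on the mat
for tx in (1,-1):
  for s in (45,-45,55,-55):
    Rm=Ro.from_rotvec([np.radians(s),0,0])*Ro.from_rotvec(down(-np.pi/2*tx))
    print(tx,s,Rm.as_matrix()[:,2],ctrl.solve_ik([0.55,0.05,0.05],Rm.as_rotvec()))
print(q)
E
```

```text
jig [[ 0.616  -0.2141  0.012 ]
 [ 0.6139 -0.3867  0.012 ]
 [ 0.3355 -0.3815  0.012 ]
 [ 0.3375 -0.2111  0.012 ]]
mat [[ 0.6228  0.0884  0.003 ]
 [ 0.6201 -0.1117  0.003 ]
 [ 0.3821 -0.107   0.003 ]
 [ 0.3843  0.0914  0.003 ]]
jiglook -90 [-0.6576  0.2384  1.556  -0.      1.3472  0.9132]
jiglook 90 [-0.6576  0.2384  1.556   0.      1.3472 -2.2284]
racklook -90 [ 0.3888  0.3706  1.5004 -0.      1.2706  1.9596]
racklook 90 [ 0.3888  0.3706  1.5004 -0.      1.2706 -1.182 ]
rack -90 [ 0.3366  0.7775  1.5213 -0.      0.8428  1.9074]
rack 90 [ 0.3366  0.7775  1.5213 -0.      0.8428 -1.2342]
mat -90 [-0.1117  0.7037  1.75   -0.      0.6879  1.4591]
mat 90 [-0.1117  0.7037  1.75   -0.      0.6879 -1.6825]
1 45 [ 0.      0.7071 -0.7071] [-0.4786  0.8716  1.7084  0.7662  1.1317  0.5494]
1 -45 [ 0.     -0.7071 -0.7071] [ 0.2587  0.8921  1.6142 -0.8799  1.0907  2.4383]
1 55 [ 0.      0.8192 -0.5736] [-0.5301  0.9476  1.6756  0.8318  1.2734  0.4635]
1 -55 [ 0.     -0.8192 -0.5736] [ 0.3114  0.9679  1.568  -0.9713  1.2359  2.5305]
-1 45 [ 0.      0.7071 -0.7071] [-0.4786  0.8716  1.7084  0.7662  1.1317 -2.5922]
-1 -45 [ 0.     -0.7071 -0.7071] [ 0.2587  0.8921  1.6142 -0.8799  1.0907 -0.7033]
-1 55 [ 0.      0.8192 -0.5736] [-0.5301  0.9476  1.6756  0.8318  1.2734 -2.678 ]
-1 -55 [ 0.     -0.8192 -0.5736] [ 0.3114  0.9679  1.568  -0.9713  1.2359 -0.6111]
[-1.4415  0.5283  1.4336 -0.      1.1814 -0.1785]
```

```bash
python3 - <<'E'
from h import *
from bench import ctrl
ctrl.move_ptp([0.41,-0.30,0.33],down(-np.pi/2))
p=(ctrl.current_eef_pos(),ctrl.current_tcp_rot())
im,d=ctrl.grab_frame("wrist")
cv2.imwrite("pics/w1.png",im); np.save("pics/w1.npy",d); np.save("pics/w1p.npy",np.array(p)); print(p,ctrl.current_time_s())
E
```

```text
(array([ 0.4098, -0.3007,  0.3298]), array([ 3.1413, -0.0009, -0.0005])) 1.625
```

View pics/w1.png

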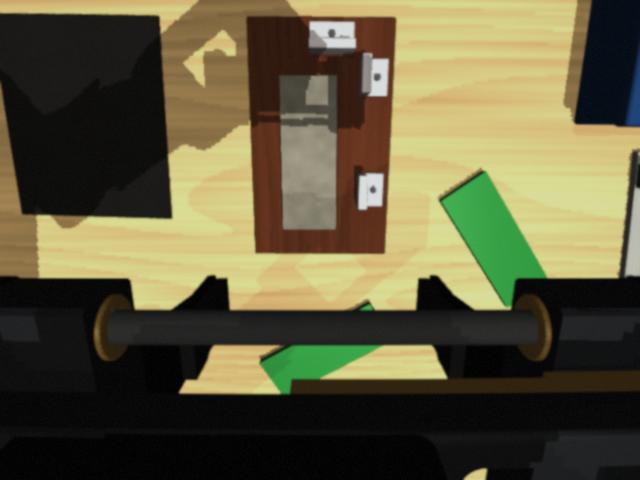

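```bash
python3 - <<'E'
from h import *
im=cv2.imread("pics/w1.png")
hsv=cv2.cvtColor(im,cv2.COLOR_BGR2HSV)
print(hsv[200,305],hsv[90,295],hsv[90,315],hsv[119,310],hsv[200,265],hsv[100,350],hsv[150,350],hsv[35,300])
c=cv2.resize(im[5:262,235:405],None,fx=3,fy=2.3,interpolation=cv2.INTER_CUBIC); cv2.imwrite("pics/c1.png",c)
E
```

```text
[ 22  46 139] [21 47 76] [ 25  42 139] [22 48 79] [  9 178  99] [  9 175  51] [  9 177 101] [  9 172  46]
```

View pics/c1.png

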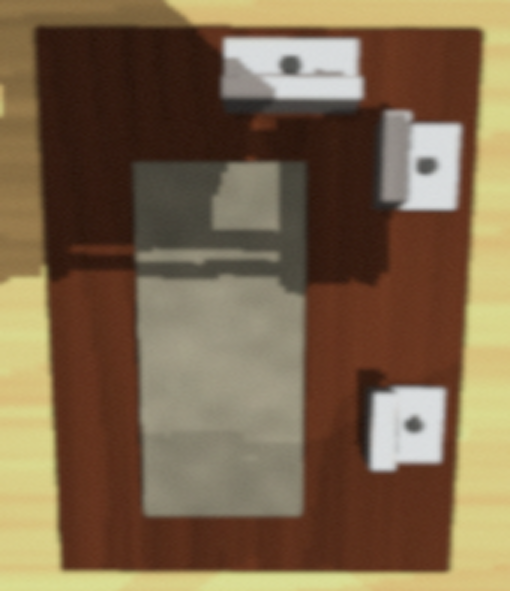

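```bash
cat >> h.py <<'E'
def quad(mask):
    """4-corner fit with subpixel edge-line fitting"""
    cs,_=cv2.findContours(mask,cv2.RETR_EXTERNAL,cv2.CHAIN_APPROX_NONE)
    c=max(cs,key=cv2.contourArea); hull=cv2.convexHull(c)
    e=0.02*cv2.arcLength(hull,True); q=cv2.approxPolyDP(hull,e,True).reshape(-1,2).astype(float)
    if len(q)!=4: q=cv2.boxPoints(cv2.minAreaRect(c)).astype(float)
    pts=c.reshape(-1,2).astype(float); L=[]
    for i in range(4):
        a,b=q[i],q[(i+1)%4]; t=(b-a)/np.linalg.norm(b-a); n=np.array([-t[1],t[0]])
        s=(pts-a)@t; k=(abs((pts-a)@n)<3)&(s>6)&(s<np.linalg.norm(b-a)-6)
        vx,vy,x0,y0=cv2.fitLine(pts[k].astype(np.float32),cv2.DIST_HUBER,0,.01,.01).ravel(); L.append(np.cross([x0,y0,1],[x0+vx,y0+vy,1]))
    out=[]
    for i in range(4):
        x=np.cross(L[i-1],L[i]); out.append(x[:2]/x[2])
    return np.array(out)
def rect(X):
    """centre, yaw of long axis (deg in -90..90), sizes from 4 world corners in order"""
    X=X[:,:2]; a=X[1]-X[0]+X[2]-X[3]; b=X[2]-X[1]+X[3]-X[0]
    if np.linalg.norm(a)<np.linalg.norm(b): a,b=b,a
    if a[0]<0: a=-a
    return X.mean(0),np.arctan2(a[1],a[0]),np.linalg.norm(a)/2,np.linalg.norm(b)/2
E
python3 - <<'E'
from h import *
from bench import ctrl
m=ctrl.camera_model("wrist"); pose=np.load("pics/w1p.npy")
im=cv2.imread("pics/w1.png"); hsv=cv2.cvtColor(im,cv2.COLOR_BGR2HSV); h,s,v=cv2.split(hsv)
R=np.zeros(h.shape,np.uint8); R[5:262,235:405]=255
jm=((h<14)&(s>140)&(v<150)).astype(np.uint8)*255&R
jq=quad(jm); print(jq); J=rect(onplane(jq,.012,m,pose)); print("jig",J,np.degrees(J[1]))
bm=((h>15)&(h<32)&(s<80)&(v<190)&(v>50)).astype(np.uint8)*255&R
bm=cv2.morphologyEx(bm,cv2.MORPH_OPEN,np.ones((3,3)))
n,l=cv2.connectedComponents(bm); bm=(l==l[200,305]).astype(np.uint8)*255
bq=quad(bm); print(bq); B=rect(onplane(bq,.024,m,pose)); print("board",B,np.degrees(B[1]))
c,sn=np.cos(J[1]),np.sin(J[1]); M=np.array([[c,sn],[-sn,c]])
print("board in jig",M@(B[0]-J[0]),np.degrees(B[1]-J[1]),"fence faces via pts")
d=np.load("pics/w1.npy"); 
uv,X=cloud(d,m,pose,(240,5,400,262)); Y=(X[:,:2]-J[0])@M.T
k=(X[:,2]>.036)&(X[:,2]<.06); Y=Y[k]; e=Y[(Y[:,1]>-.035)]; l1=Y[(Y[:,1]<-.035)]
print("end",np.percentile(e,[2,50,98],axis=0),"long",np.percentile(l1[l1[:,0]<0],[2,50,98],axis=0),np.percentile(l1[l1[:,0]>0],[2,50,98],axis=0))
print(np.median(X[(abs((X[:,:2]-B[0])).max(1)<.02),2]))
o=im.copy()
for q,cl in((jq,(255,0,0)),(bq,(0,255,0))): cv2.polylines(o,[np.round(q).astype(int)],True,cl,1)
cv2.imwrite("pics/c2.png",cv2.resize(o[5:262,235:405],None,fx=3,fy=2.3))
E
```

```text
[[247.2216  16.8608]
 [394.2962  18.3089]
 [382.7171 252.2348]
 [256.313  250.7959]]
jig (array([ 0.476 , -0.2983]), np.float64(-0.007250071689762149), np.float64(0.27463608255356237), np.float64(0.16518484170284162)) -0.4153985089906523
[[336.168   74.6613]
 [334.6705 228.    ]
 [282.8315 228.    ]
 [279.6258  76.4563]]
board (array([ 0.4616, -0.2843]), np.float64(-0.003734094006768772), np.float64(0.1772701532407737), np.float64(0.06441459173643571)) -0.2139478268929457
board in jig [-0.0145  0.0139] 0.20145068209770656 fence faces via pts
end [[ 0.0988 -0.0341]
 [ 0.1031 -0.0112]
 [ 0.1089  0.0122]] long [[-0.0738 -0.0549]
 [-0.0541 -0.0499]
 [-0.0354 -0.0452]] [[ 0.0547 -0.0552]
 [ 0.0753 -0.0499]
 [ 0.1048 -0.0358]]
0.023537674109829987
```

View pics/c2.png

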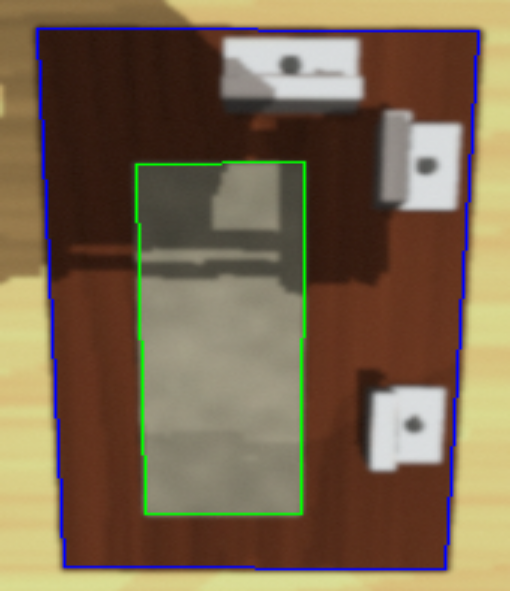

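```bash
cat >> h.py <<'E'
from bench import ctrl
JC=np.array([0.476,-0.2983]); JY=-0.0073
JM=np.array([[np.cos(JY),-np.sin(JY)],[np.sin(JY),np.cos(JY)]])
def jw(x,y,z): # jig mm -> world
    return list(JC+JM@np.array([x,y])/1000)+[z]
def wj(p): return (JM.T@(np.array(p[:2])-JC))*1000
JR=down(-np.pi/2+JY)
def st(s=""):
    p=ctrl.current_eef_pos(); print(s,"jig",np.round(wj(p),1),"p",np.round(p,4),"F",np.round(ctrl.current_force(),1),"w",round(float(ctrl.current_grip_width()),4),"t",round(ctrl.current_time_s(),2))
E
python3 - <<'E'
from h import *
ctrl.move_ptp(jw(-14.5,13.9,0.09),JR); st("above")
ctrl.move_linear(jw(-14.5,13.9,0.023),velocity=.1); st("down")
ctrl.gripper_to(0.06); st("grip")
c=ctrl.move_linear(jw(7.5,13.9,0.023),velocity=.08,contact_N=20); st(c)
c=ctrl.move_linear(jw(7.5,-9.5,0.023),velocity=.08,contact_N=20); st(c)
ctrl.gripper_to(0.078); st("rel")
ctrl.move_linear(jw(7.5,-9.5,0.08),velocity=.2)
im,d=ctrl.grab_frame("top"); cv2.imwrite("pics/t2.png",cv2.resize(im[180:310,360:450],None,fx=4,fy=4)); 
E
```

```text
above jig [-13.9  12.7] p [ 0.4622 -0.2855  0.0907] F [-0.4  0.6  0.3] w 0.0869 t 2.59
down jig [-14.1  13.5] p [ 0.462  -0.2847  0.0235] F [ 0.2 -0.2  0.7] w 0.0869 t 3.41
grip jig [-14.4  13.8] p [ 0.4617 -0.2844  0.0233] F [0.1 0.4 2.3] w 0.0656 t 3.93
False jig [ 8.9 13.3] p [ 0.485  -0.285   0.0234] F [4.2 0.3 1.7] w 0.0653 t 4.36
False jig [  6.8 -10.1] p [ 0.4827 -0.3084  0.0234] F [-0.8 -1.   5.4] w 0.0659 t 4.8
rel jig [ 7.4 -9.4] p [ 0.4833 -0.3077  0.0228] F [0.6 0.4 0.6] w 0.0778 t 5.37
```

View pics/t2.png

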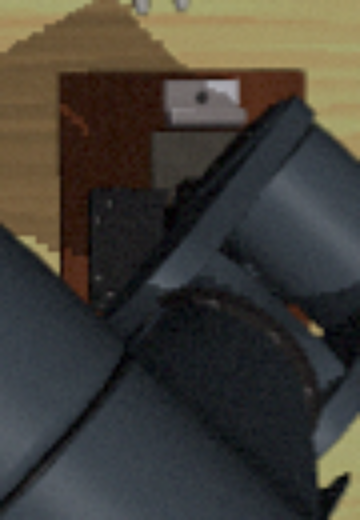

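```bash
cat >> h.py <<'E'
def pushx(z,N=10,y=-12,v=.03,far=14):
    """closed finger pushes end (-x) to +x"""
    ctrl.move_linear(jw(-98,y,max(z+.05,.08)),velocity=.25)
    ctrl.move_linear(jw(-98,y,z),velocity=.2)
    c=ctrl.move_linear(jw(-89.5+far,y,z),velocity=v,contact_N=N); st(f"pushx {c}")
    p=wj(ctrl.current_eef_pos()); ctrl.move_linear(jw(p[0]-10,p[1],z),velocity=.1)
    ctrl.move_linear(jw(p[0]-10,p[1],z+.05),velocity=.25)
def pushy(z,N=10,x=10,v=.03,far=14,st0=48):
    ctrl.move_linear(jw(x,st0,max(z+.05,.08)),velocity=.25)
    ctrl.move_linear(jw(x,st0,z),velocity=.2)
    c=ctrl.move_linear(jw(x,36-far,z),velocity=v,contact_N=N); st(f"pushy {c}")
    p=wj(ctrl.current_eef_pos()); ctrl.move_linear(jw(p[0],p[1]+12,z),velocity=.1)
    ctrl.move_linear(jw(p[0],p[1]+12,z+.05),velocity=.25)
E
python3 - <<'E'
from h import *
ctrl.gripper_to(0)
pushx(.023); pushy(.023)
pushx(.023); pushy(.023)
ctrl.move_ptp([0.41,-0.30,0.33],down(-np.pi/2))
p=(ctrl.current_eef_pos(),ctrl.current_tcp_rot())
im,d=ctrl.grab_frame("wrist")
cv2.imwrite("pics/w3.png",im); np.save("pics/w3p.npy",np.array(p)); st()
cv2.imwrite("pics/c3.png",cv2.resize(im[5:262,235:405],None,fx=3,fy=2.3,interpolation=cv2.INTER_CUBIC))
E
```

```text
pushx True jig [-91.  -10.8] p [ 0.385  -0.3084  0.0229] F [-1.9 -0.8  0.8] w 0.0008 t 8.69
pushy True jig [ 9.7 30.2] p [ 0.4859 -0.2682  0.0229] F [ 0.9  0.7 -0.4] w 0.0004 t 11.02
pushx True jig [-91.  -10.9] p [ 0.3849 -0.3085  0.0229] F [-1.3 -0.6  1.2] w 0.0005 t 13.12
pushy True jig [ 9.8 30.2] p [ 0.486  -0.2682  0.0229] F [-0.5  0.9  0.2] w 0.0003 t 15.45
 jig [-66.3  -1.4] p [ 0.4096 -0.2992  0.3278] F [-1.   0.8  0.2] w 0.0007 t 17.18
```

View pics/c3.png

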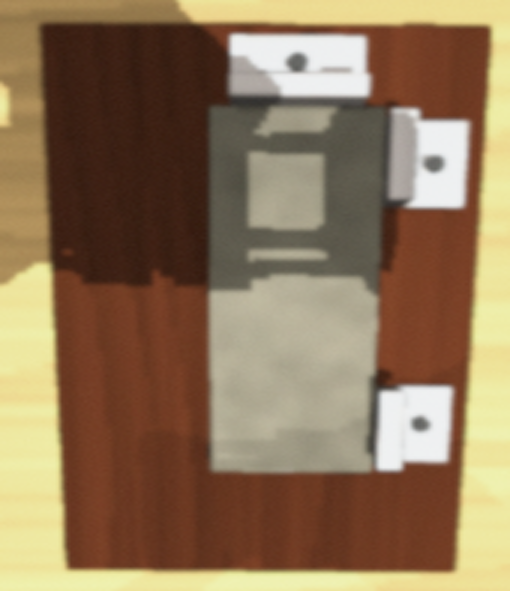

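```bash
cat >> h.py <<'E'
def fitjig(im,pose,zb,box=(5,262,235,405),seed=(200,320)):
    m=ctrl.camera_model("wrist"); h,s,v=cv2.split(cv2.cvtColor(im,cv2.COLOR_BGR2HSV))
    R=np.zeros(h.shape,np.uint8); R[box[0]:box[1],box[2]:box[3]]=255
    jq=quad(((h<14)&(s>140)&(v<150)).astype(np.uint8)*255&R); J=rect(onplane(jq,.012,m,pose))
    bm=((h>15)&(h<32)&(s>28)&(s<80)&(v<190)&(v>50)).astype(np.uint8)*255&R
    bm=cv2.morphologyEx(bm,cv2.MORPH_OPEN,np.ones((5,5)))
    n,l=cv2.connectedComponents(bm); bm=(l==l[seed]).astype(np.uint8)*255
    bq=quad(bm); B=rect(onplane(bq,zb,m,pose))
    print("jig",J,"\nboard",B,"\nin jig mm",wj(B[0]),"rel yaw rad",B[1]-J[1]); print(bq)
E
python3 - <<'E'
from h import *
fitjig(cv2.imread("pics/w3.png"),np.load("pics/w3p.npy"),.024)
E
```

```text
jig (array([ 0.4758, -0.2983]), np.float64(-0.007032479122516295), np.float64(0.274551232403375), np.float64(0.1651942676247077)) 
board (array([ 0.4856, -0.3106]), np.float64(-0.010651068386803382), np.float64(0.1782937935059307), np.float64(0.06458908864114048)) 
in jig mm [  9.712  -12.2047] rel yaw rad -0.003618589264287087
[[363.0285  50.8375]
 [357.6484 209.    ]
 [305.     209.    ]
 [305.      50.9712]]
```

```bash
python3 - <<'E'
from h import *
ctrl.move_ptp([0.48,0.3125,0.30],down(-np.pi/2))
p=(ctrl.current_eef_pos(),ctrl.current_tcp_rot())
im,d=ctrl.grab_frame("wrist")
cv2.imwrite("pics/w4.png",im); np.save("pics/w4p.npy",np.array(p));np.save("pics/w4.npy",d); st()
m=ctrl.camera_model("wrist")
uv,X=cloud(d,m,p)
for nm,(y0,y1) in {"mid":(.29,.335),"left":(.345,.39),"right":(.24,.28)}.items():
    k=(X[:,1]>y0)&(X[:,1]<y1)&(X[:,0]>.44)&(X[:,0]<.67)
    Z=np.percentile(X[k,2],99); k&=X[:,2]>Z-.008
    P=X[k]; r=cv2.minAreaRect(P[:,:2].astype(np.float32)*1000); print(nm,Z,np.median(P[:,2]),r,P[:,:2].min(0),P[:,:2].max(0))
E
```

```text
jig [  0.2 609.9] p [0.4806 0.3116 0.3001] F [-0.5 -0.  -0.7] w 0.0002 t 19.43
mid 0.4128775095293384 0.4094671717334089 ((505.4826965332031, 312.15313720703125), (45.42428970336914, 9.386446952819824), 82.95287322998047) [0.4981 0.29  ] [0.5084 0.335 ]
left 0.41205140631179626 0.4079875439935396 ((505.1791076660156, 354.79833984375), (4.270194053649902, 19.608718872070312), 2.173997163772583) [0.5027 0.345 ] [0.5073 0.3645]
right 0.4051838672189442 0.4037859395935412 ((502.6463317871094, 267.4526062011719), (25.365276336669922, 10.23968505859375), 87.71034240722656) [0.4972 0.2546] [0.5077 0.28  ]
```

View pics/w4.png

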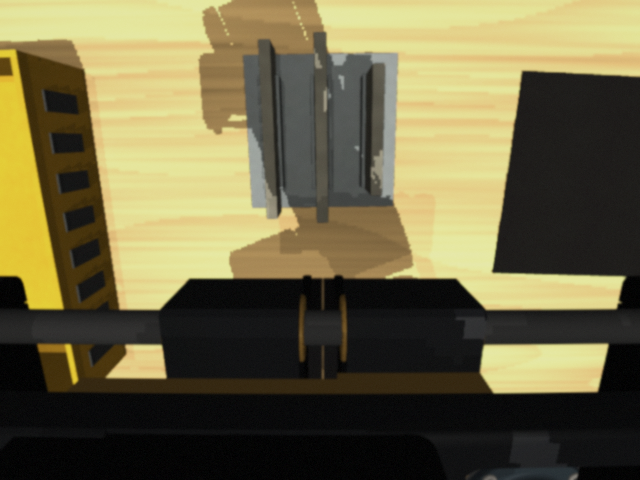

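```bash
python3 - <<'E'
from h import *
p=np.load("pics/w4p.npy"); d=np.load("pics/w4.npy"); m=ctrl.camera_model("wrist")
uv,X=cloud(d,m,p,(235,25,410,240)); X=X[X[:,2]<.1]
for nm,(y0,y1) in {"mid":(.295,.33),"left":(.35,.385),"right":(.245,.275)}.items():
    k=(X[:,1]>y0)&(X[:,1]<y1)
    Z=np.percentile(X[k,2],95); P=X[k&(X[:,2]>Z-.009)]
    lo,hi=P[:,0].min(),P[:,0].max()
    f=np.polyfit(P[:,0],P[:,1],1)
    print(nm,Z,np.median(P[:,2]),"x",lo,hi,"len",hi-lo,"mid",(lo+hi)/2,"y at mid",np.polyval(f,(lo+hi)/2),"slope",f[0],np.ptp(P[:,1]))
E
```

```text
mid 0.07242934403248388 0.07156623001489926 x 0.46799552558093516 0.6472126027702116 len 0.17921707718927649 mid 0.5576040641755734 y at mid 0.3126836814858787 slope 0.011390187328615171 0.01360957632203702
left 0.050375822826604244 0.049466421940878025 x 0.46765147960251624 0.6468128786106457 len 0.1791613990081295 mid 0.557232179106581 y at mid 0.36729633453295923 slope 0.01480227397991225 0.014829625314966344
right 0.07220404973144891 0.0714539889789324 x 0.4959813937895181 0.6207831311271292 len 0.12480173733761113 mid 0.5583822624583237 y at mid 0.25807649602606986 slope 0.010659550086888382 0.01328717448827399
```

```bash
python3 - <<'E'
from h import *
r=down(-np.pi/2+.012)
ctrl.gripper_to(.036)
ctrl.move_ptp([.5576,.3127,.13],r)
ctrl.move_linear([.5576,.3127,.049],velocity=.12); st("at")
ctrl.gripper_to(.008); st("grip")
ctrl.move_linear([.5576,.3127,.21],velocity=.15); st("lift")
im,d=ctrl.grab_frame("side"); cv2.imwrite("pics/s5.png",im)
tilt=(Ro.from_rotvec([np.radians(45),0,0])*Ro.from_rotvec(down(-np.pi/2))).as_rotvec()
ctrl.move_ptp([.505,.02,.22],tilt); st("tilted")
im,d=ctrl.grab_frame("side"); cv2.imwrite("pics/s6.png",im)
E
python3 -c "
import cv2,numpy as np
cv2.imwrite('pics/s56.png',np.hstack([cv2.imread('pics/s5.png')[100:480,100:500],cv2.imread('pics/s6.png')[100:480,100:500]]))"
```

```text
at jig [ 77.9 611.9] p [0.5583 0.313  0.0499] F [ 0.5  0.4 -0.7] w 0.0365 t 21.92
grip jig [ 77.3 611.7] p [0.5577 0.3128 0.0493] F [-1.   0.2  1.4] w 0.0119 t 22.49
lift jig [ 76.3 611.3] p [0.5567 0.3124 0.2088] F [-0.4  0.2 -2.8] w 0.0117 t 23.72
tilted jig [ 26.9 318.9] p [0.5052 0.0204 0.2199] F [ 0.5 -0.5 -2.6] w 0.0116 t 24.93
```

View pics/s56.png

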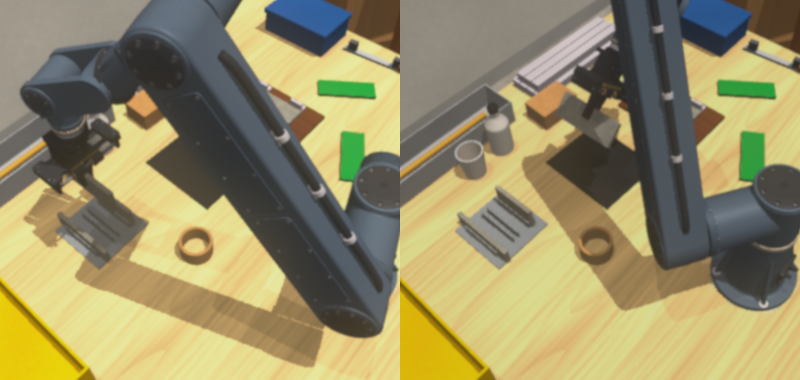

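```bash
python3 - <<'E'
from h import *
ctrl.move_linear([.505,.02,.055],velocity=.12,contact_N=10); st("low")
c=ctrl.move_linear([.505,.02,.030],velocity=.03,contact_N=4); st(f"touch {c}")
im,d=ctrl.grab_frame("side"); cv2.imwrite("pics/s7.png",cv2.resize(im[180:340,200:420],None,fx=3,fy=3))
E
```

```text
low jig [ 27.  318.4] p [0.5053 0.0198 0.0556] F [ 0.3  0.  -1.9] w 0.0117 t 26.51
touch True jig [ 26.7 318.6] p [0.505  0.0201 0.0376] F [-0.5 -0.5  3.4] w 0.0118 t 27.11
```

View pics/s7.png

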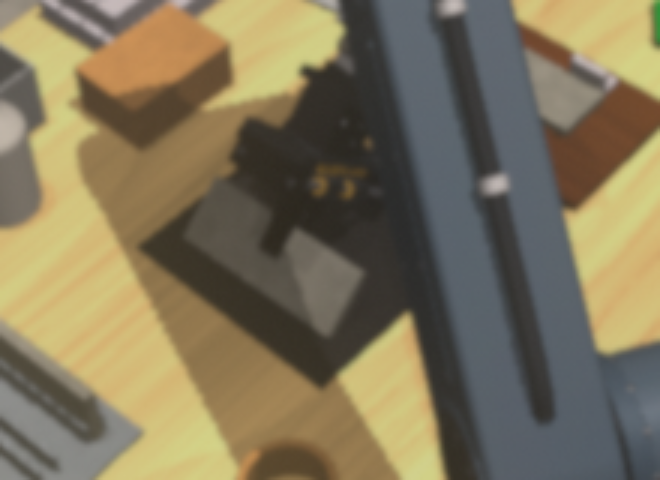

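```bash
python3 - <<'E'
from h import *
ctrl.gripper_to(.026); st("open")
ctrl.move_linear([.505,-.03,.0376],velocity=.06,contact_N=12); st("back")
ctrl.move_linear([.505,-.08,.09],velocity=.15); st("up")
im,d=ctrl.grab_frame("side"); cv2.imwrite("pics/s8.png",cv2.resize(im[180:340,200:420],None,fx=3,fy=3))
E
```

```text
open jig [ 26.5 318.2] p [0.5048 0.0197 0.0369] F [-0.5 -0.4 -0.9] w 0.0258 t 27.75
back jig [ 26.8 268.9] p [ 0.5047 -0.0296  0.0377] F [-0.6  0.8  0.1] w 0.0262 t 28.73
up jig [ 26.9 219.1] p [ 0.5045 -0.0794  0.0899] F [-0.4  0.5 -0.2] w 0.026 t 29.36
```

View pics/s8.png

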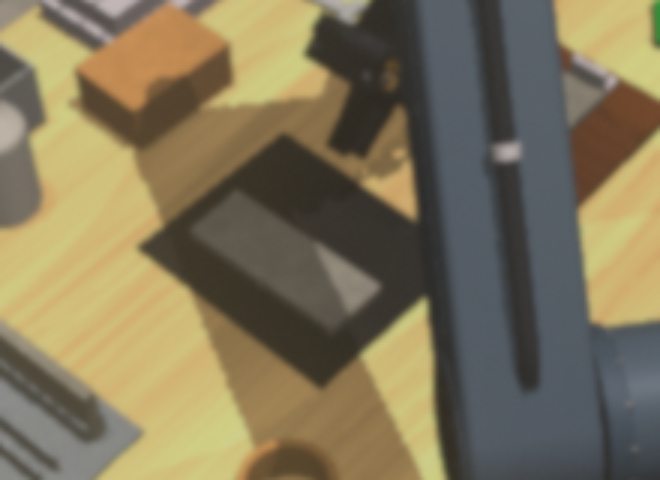

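Board lies flat on the mat. Look from the wrist.

```bash
python3 - <<'E'
from h import *
ctrl.move_ptp([.43,.01,.30],down(-np.pi/2))
p=(ctrl.current_eef_pos(),ctrl.current_tcp_rot())
im,d=ctrl.grab_frame("wrist")
cv2.imwrite("pics/w9.png",im); np.save("pics/w9p.npy",np.array(p));np.save("pics/w9.npy",d); st()
hsv=cv2.cvtColor(im,cv2.COLOR_BGR2HSV)
print(hsv[60:260:20,300:340:20].reshape(-1,3))
E
```

```text
jig [-48.3 307.6] p [0.43   0.0096 0.2985] F [ 1.   0.3 -0.4] w 0.0261 t 30.43
[[ 26  42  98]
 [ 25  45 107]
 [ 25  42 109]
 [ 25  42 104]
 [ 23  42 110]
 [ 22  46 105]
 [ 26  39 175]
 [ 23  48 107]
 [ 25  39 191]
 [ 24  38 202]
 [ 25  36 206]
 [ 24  40 191]
 [ 23  39 203]
 [ 23  40 203]
 [ 23  45 171]
 [ 25  41 174]
 [ 15  28  36]
 [ 30   8  34]
 [ 25  85 247]
 [ 27  76 247]]
```

View pics/w9.png

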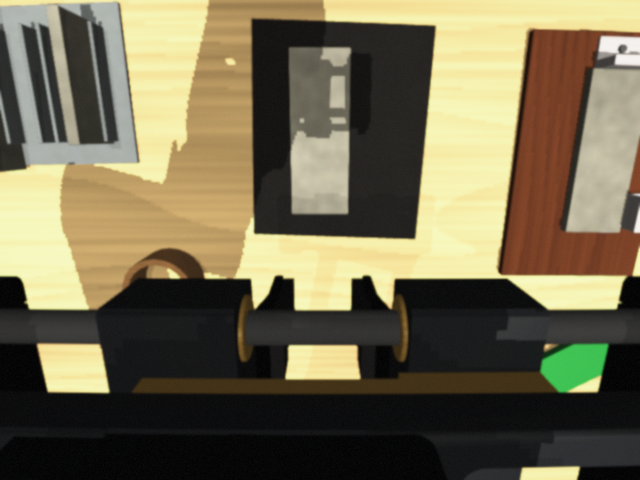

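```bash
python3 - <<'E'
from h import *
im=cv2.imread("pics/w9.png"); p=np.load("pics/w9p.npy"); m=ctrl.camera_model("wrist")
h,s,v=cv2.split(cv2.cvtColor(im,cv2.COLOR_BGR2HSV))
R=np.zeros(h.shape,np.uint8); R[25:230,262:412]=255
bm=cv2.morphologyEx(((v>62)*255).astype(np.uint8)&R,cv2.MORPH_CLOSE,np.ones((5,5)))
q=quad(bm); B=rect(onplane(q,.015,m,p)); print(q,B)
b=B[0]; g=down(-np.pi/2+B[1])
ctrl.gripper_to(.083)
ctrl.move_ptp([*b,.09],g)
ctrl.move_linear([*b,.014],velocity=.1,contact_N=8); st("down")
ctrl.gripper_to(.06); st("grip")
ctrl.move_linear([*b,.12],velocity=.15); st("lift")
im,d=ctrl.grab_frame("side"); cv2.imwrite("pics/s10.png",cv2.resize(im[150:340,180:420],None,fx=3,fy=3))
E
```

```text
[[349.2304  45.6348]
 [348.6086 214.    ]
 [290.8838 214.    ]
 [288.8053  47.494 ]] (array([0.5048, 0.0136]), np.float64(0.0034482815623433846), np.float64(0.18067035616502533), np.float64(0.06605590966532807))
down jig [ 27. 312.] p [0.5052 0.0135 0.0145] F [ 0.3  0.6 -0.2] w 0.083 t 33.38
grip jig [ 26.8 312.1] p [0.505  0.0136 0.0144] F [0.1 0.5 4.9] w 0.0653 t 33.85
lift jig [ 25.6 312.3] p [0.5039 0.0138 0.1193] F [-0.2  0.3 -2.7] w 0.0657 t 34.71
```

View pics/s10.png

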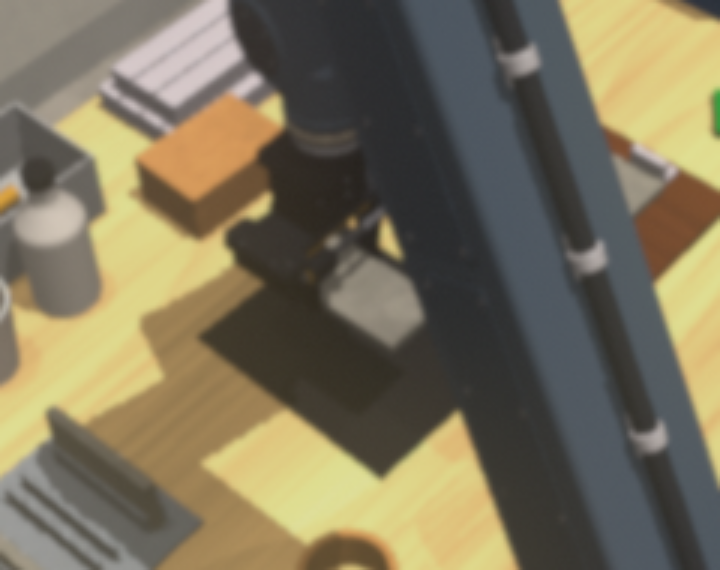

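```bash
python3 - <<'E'
from h import *
ctrl.move_ptp(jw(6,-8,.12),JR); st("over")
im,d=ctrl.grab_frame("top"); cv2.imwrite("pics/t11.png",cv2.resize(im[150:330,330:470],None,fx=3,fy=3))
ctrl.move_linear(jw(6,-8,.05),velocity=.12,contact_N=8); st("pre")
c=ctrl.move_linear(jw(6,-8,.031),velocity=.03,contact_N=4); st(f"touch {c}")
E
```

```text
over jig [ 5.8 -6.4] p [ 0.4817 -0.3047  0.1196] F [ 0.4 -0.2 -2.7] w 0.0658 t 35.98
pre jig [ 6.5 -8. ] p [ 0.4825 -0.3064  0.0503] F [-0.6 -0.5 -2.1] w 0.0654 t 36.76
touch True jig [ 6.1 -8.1] p [ 0.482  -0.3065  0.0352] F [ 0.2 -0.5  3.2] w 0.0659 t 37.27
```

View pics/t11.png

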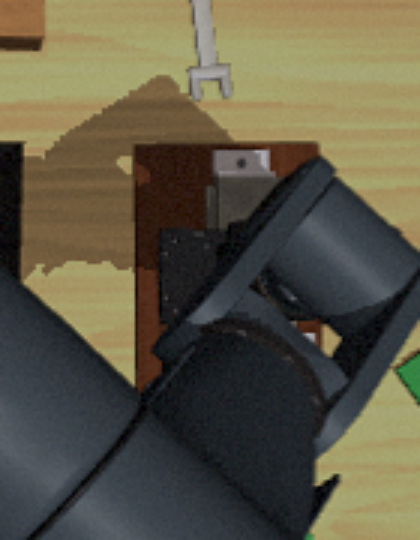

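```bash
sed -i 's/jw(-98,/jw(-103,/g' h.py; python3 - <<'E'
from h import *
ctrl.gripper_to(.080); st("rel")
ctrl.move_linear(jw(6,-8,.10),velocity=.2)
ctrl.gripper_to(0)
pushx(.036); pushy(.036)
pushx(.026); pushy(.026)
st()
E
```

```text
rel jig [ 5.3 -7.4] p [ 0.4813 -0.3057  0.0343] F [-0.1 -0.5 -0.2] w 0.0796 t 37.88
pushx True jig [-91.  -11.4] p [ 0.3849 -0.309   0.0363] F [-2.  -0.4  0.4] w 0.0006 t 41.33
pushy True jig [ 9.7 30.2] p [ 0.4859 -0.2682  0.036 ] F [-0.1  0.3  0.3] w 0.0006 t 43.62
pushx True jig [-91.  -11.8] p [ 0.3849 -0.3094  0.0264] F [-0.3  0.3  0.2] w 0.0007 t 45.83
pushy True jig [10.  30.3] p [ 0.4862 -0.2681  0.0262] F [-0.  -0.8  0.7] w 0.0004 t 48.14
 jig [10.8 41.7] p [ 0.4871 -0.2567  0.0772] F [-0.7  0.7 -0.8] w 0.0002 t 48.76
```

Same end positions as with the lower board. Check by pictures.

```bash
python3 - <<'E'
from h import *
ctrl.move_linear(jw(10,42,.15),velocity=.25)
ctrl.move_ptp([0.41,-0.30,0.33],down(-np.pi/2))
p=(ctrl.current_eef_pos(),ctrl.current_tcp_rot())
im,d=ctrl.grab_frame("wrist")
cv2.imwrite("pics/w12.png",im); np.save("pics/w12p.npy",np.array(p)); st()
fitjig(im,np.array(p),.036)
uv,X=cloud(d,ctrl.camera_model("wrist"),p,(300,60,350,190)); print("top z",np.percentile(X[:,2],[5,50,95]))
im2,_=ctrl.grab_frame("side")
a=cv2.resize(im[5:262,235:405],None,fx=2.2,fy=2.2,interpolation=cv2.INTER_CUBIC)
cv2.imwrite("pics/c12.png",a); cv2.imwrite("pics/s12.png",im2)
E
```

```text
jig [-66.4  -1.1] p [ 0.4096 -0.2989  0.3275] F [-0.5  0.6 -0.9] w 0.0005 t 50.08
jig (array([ 0.4761, -0.2984]), np.float64(-0.00741731871682016), np.float64(0.2743906982418754), np.float64(0.16517719548586354)) 
board (array([ 0.4856, -0.3106]), np.float64(-0.011358657151372256), np.float64(0.1788414812737119), np.float64(0.0640074764103449)) 
in jig mm [  9.6724 -12.2513] rel yaw rad -0.0039413384345520965
[[364.2625  48.    ]
 [358.4687 211.    ]
 [305.     211.    ]
 [305.      48.    ]]
top z [0.0116 0.0354 0.0369]
```

View pics/c12.png

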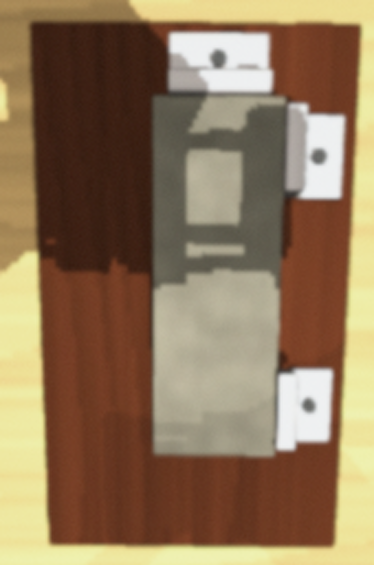

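View pics/s12.png

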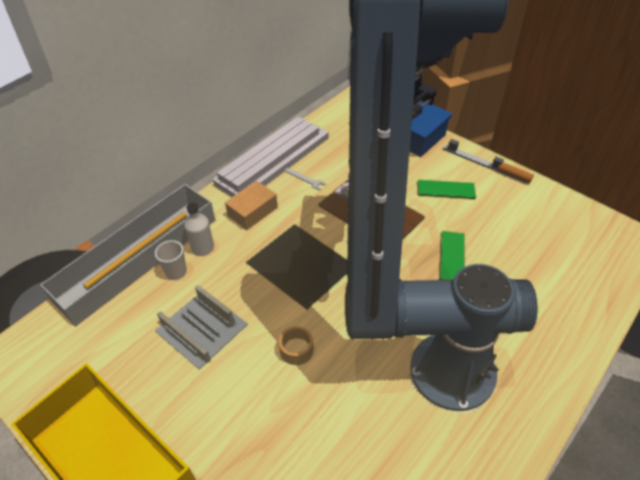

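```bash
python3 - <<'E'
from h import *
ctrl.move_ptp(jw(-35,46,.09),JR)
pushy(.026,N=8,x=-35,v=.04,st0=42)
pushy(.026,N=8,x=50,v=.04,st0=42)
ctrl.move_linear(jw(30,50,.15),velocity=.25)
ctrl.move_ptp([0.41,-0.30,0.33],down(-np.pi/2))
p=(ctrl.current_eef_pos(),ctrl.current_tcp_rot())
im,d=ctrl.grab_frame("wrist"); cv2.imwrite("pics/w13.png",im); st()
fitjig(im,np.array(p),.036)
cv2.imwrite("pics/c13.png",cv2.resize(im[5:262,235:405],None,fx=2.2,fy=2.2,interpolation=cv2.INTER_CUBIC))
E
```

```text
pushy True jig [-34.9  30.2] p [ 0.4413 -0.2678  0.0268] F [ 0.3 -0.2 -0.7] w 0.0004 t 52.15
pushy True jig [50.2 30.2] p [ 0.5264 -0.2685  0.0269] F [ 0.6 -0.2 -0.9] w 0.0003 t 54.05
 jig [-66.2  -1.2] p [ 0.4098 -0.299   0.3277] F [-0.4  0.3 -0.8] w 0.0008 t 56.02
jig (array([ 0.4759, -0.2983]), np.float64(-0.0071751975045560145), np.float64(0.27459861397025737), np.float64(0.16516155647844089)) 
board (array([ 0.4857, -0.3107]), np.float64(-0.00936581527687429), np.float64(0.1783480486019134), np.float64(0.06388690909071033)) 
in jig mm [  9.7877 -12.3613] rel yaw rad -0.002190617772318276
[[304.861   47.6858]
 [363.8405  49.4665]
 [358.4988 211.    ]
 [305.0653 211.    ]]
```

View pics/c13.png

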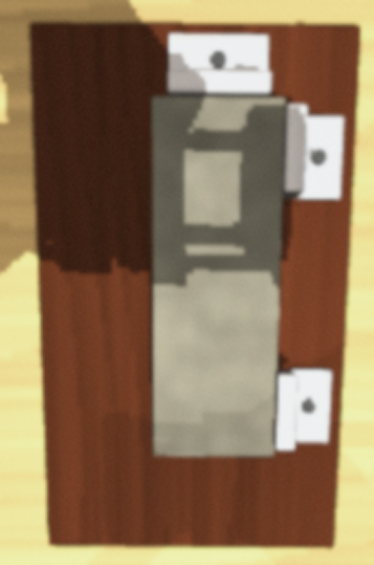

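Pushes at both ends stopped at the same 30.2 mm, so both boards are square. Handing in.

```bash
python3 -c "
from bench import ctrl
ctrl.close_job()"
```

```text
the job is handed in; nothing more can be done
```

Both boards are stacked flat in the corner jig, each pushed against the long fence and the end fence, and the job was handed in at about 56 s of the 72 s.

**Lower board:** I slid it close to the fences in the gripper, then pushed it home with closed fingers. The repeat pushes stopped at the same places, and the picture put its middle at jig (9.7, -12.2) mm, against (10, -12) wanted.

**Wanted board:** It was the tall 180 mm board in the rack's middle slot. I took it out and set its lower edge on the mat at a 45° tilt. Then I let go and drew the fingers out from under it so that it settled flat; the last bit of that was a small drop. I took it again across its width, laid it on the lower board and pushed it home.

**Last checks:**
- **Pushes:** Pushes against both boards at two points along the long side stopped at the same 30.2 mm. The end push stopped at the same place as it had for the lower board alone.
- **Picture:** The upper board's middle measured (9.8, -12.4) mm and its top stood at about 35–36 mm, as two stacked boards should.
- **Yaw:** The picture fit still shows about 0.002 rad of yaw against the jig. The even push stops suggest this is measuring error.
- **Rest of the bench:** The side picture, taken before the last two pushes, showed the other two boards still in the rack. Nothing else that could be seen looked moved; the arm hid part of the bench.

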